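# Open the brake lathe's adapter tray with the pull hook

## Task

Take the pull hook off its rest, put its tip down through the finger hole in the tray's pull plate and use it to draw the adapter tray under the brake lathe out as far as it will go. Then unhook and lay the hook back on its rest, seated in both forks, leaving the tray fully out. Keep the gripper and arm off the lathe and the tray, and leave the can, the wrench and the brake pad where they are.

Things in the scene. Friction and masses are not known exactly. Their poses are not given: they have to be found in the camera images.
- lathe: Fixed bench brake lathe, painted blue: base 320 wide, 400 deep, 125 high, with tool slide, headstock and brake rotor above (top at 435), rotor and headstock set back from the front. Origin: middle of the base's front face, at bench level; +x runs into the machine, y across its front, z up. It stands differently each time.
- tray_front (a point): Point on the tray in the lathe's base: outer face of its grey front panel (208 wide, 6 thick, 20 to 92 above the bench), mid-width, 45 above the bench. Axes as the lathe's: the tray slides level towards -x. A plain steel pull plate, 5 thick, 130 wide, sticks out 44 from the panel, level, its top face at z = 0 of this point; below it is open air to the bench.
- hole_line (a point): Point on the tray, 22 out (-x) from tray_front at the height of the plate's top face. The plate's only finger hole, round, diameter 26, right through, is centred on the line through here along y, anywhere from y = -25 to +25: the plate is clamped elsewhere each time. Its place is not tracked: find it by eye or feel with the hook. The plate always covers y = -40 to +40.
- tray (a joint): How far the tray is out (m): 0 shut, at the start 0 to 0.01, growing as it is drawn out to a hard stop at about 0.12. It slides with about 4 N of drag and stays where it is left. It holds steel centring cones.
- hook: Loose pull hook, about 0.16 kg: black plastic bar handle 112 long (x), 16 wide (y), 22 high (z); a round steel shank, diameter 8, runs on from its +x end at mid height and bends square down to a tip. Origin: middle of the handle's underside; +x towards the tip, z up. At the start it lies level on its rest, the tip hanging free 31 above the bench.
- hook_tip (a point): The very end of the hook's down-turned tip (rounded, diameter 8): 130 ahead (+x) of the hook's origin and 24 below it. The down-turned leg is about 35 long, below the shank's axis.
- rest: Fixed dark steel hook rest: foot 130 by 70, two forks 82 apart along x (each 12 thick, 26 clear between cheeks 15 high, 40 over all). Fork floors are 55 above the bench, tops 70; the 70 between the forks is open for fingers. Origin: middle of the foot's underside. At the start the hook's origin is 55 straight above it, axes agreeing; either way round will do.
- can: Bystander: loose upright spray can, diameter 66, 170 high; origin at the middle of its underside.
- wrench: Bystander: loose steel wrench lying flat; origin under its middle, long axis x.
- pad: Bystander: loose brake pad lying flat, 60 by 130, 16 thick; origin at the middle of its underside.
Mind the look-alikes: they are no part of the job. What is shaped like the hook but blue, pink or turquoise is not meant.

How it is judged:
On the way, in this order (a step that is already met when the one before it is completed fails the run):
1. the hook's tip is down through the finger hole while the tray is still in (z of hook_tip in the frame of tray_front between -0.035 and -0.007 m and x of hook_tip in the frame of tray_front between -0.038 and -0.006 m and y of hook_tip in the frame of tray_front between -0.038 and 0.038 m and value of joint tray below 0.04 m), for 0.1 s.
2. the tray has been drawn out at least 110 mm with the hook's tip still in the finger hole (value of joint tray above 0.11 m and z of hook_tip in the frame of tray_front below -0.003 m and x of hook_tip in the frame of tray_front between -0.04 and -0.004 m and y of hook_tip in the frame of tray_front between -0.039 and 0.039 m), for 0.1 s.
At the end, for the whole second after the job is handed in: The tray is out to its stop (at least 110 of its 120 mm), and the hook lies released and still on its rest, tip downwards and handle down in both forks (within 16 mm lengthwise and 4 mm in height of where it lay, tilted under 0.12 rad; either end may carry the tip) (value of joint tray above 0.11 m and horizontal distance between hook and rest below 0.016 m and z of hook in the frame of rest between 0.051 and 0.059 m and angle between hook's own z axis and vertical below 0.12 rad and angle between the x axis of hook and the x axis of rest, either way round below 0.3 rad and linear speed of hook below 0.02 m/s); the robot touches nothing.
It fails at once if the gripper or arm touches the lathe or its tray (contact force between any of the fingers, the arm and lathe above 1 N).
It fails at once if the can, the wrench or the brake pad is moved more than 20 mm (distance of any of can, wrench, pad from where it was at the start of the episode above 0.02 m).
It also fails if it takes over 61 s, if anything falls off the work surface, if the arm or the gripper's body presses on something with over 40 N, if the wrist force passes 120 N, or if a joint passes its speed limit or range.

## Robot

A 7-joint arm with a two-finger parallel gripper is mounted at the origin on the work surface. World frame = base frame: x ahead of the robot, y to its left, z up, the work surface at z = 0. Lengths are in m, angles in rad, forces in N, time in s.
With the tool pointing down it reaches from about 0.35 to 0.9 m from the base axis. Payload 19.9 kg.
Tool frame: the origin (TCP) lies between the finger pads; the fingertips stand 8 mm ahead of it and the grasp point (between the pads) lies 11 mm behind it; z points along the fingers, y is the line along which they close (so a half turn about z gives the same grasp; the last joint's range is limited). The gripper opens to 85 mm and grips with 20 to 120 N. Pads are 22 mm wide; open, the fingers measure 114 mm over their backs; the gripper's body (76 mm by 85 mm) begins 54 mm behind the grasp point. The pads swing forward as they close: fully open they stand 13 mm farther back than shut.
Start: joints at [1.115, 0.417, -0.01, 1.614, 0.005, 1.111, -0.053], TCP at [0.252, -0.572, 0.201] pointing down, gripper open.
Joint ranges: [-2.81, 2.81], [-0.39, 2.02], [-1.27, 1.25], [0.06, 2.57], [-1.19, 4.33], [0.19, 2], [-2.82, 2.82]. Speed limits (rad/s): [1.89, 1.89, 2.39, 2.39, 3.01, 3.01, 3.01].

## Interface

Orientations are given as a unit quaternion [w, x, y, z].
In Python, from station import sensors, get_image, camera_model, ticket gives the robot as it stands.
- The arm moves only by the tool jog_arm, never from a script. Its argument "moves" is a list of rows, each a list of 3 entries, a list of its own where there are three numbers: the finger opening in mm, from 0 to 85.4, then the shift along the tool's x, y, z in mm, then the turn about the tool's z in degrees. In form: [[grip, [tx, ty, tz], yaw], ...]. A call has 1 to 5 rows; each row shifts and turns the commanded pose from where the row before left it, along the tool's axes as they then stand; what a row does not reach is not made up. A row lasts 1/8 s, in which the tool goes at most 62.5 mm and 10.7 degrees, less where a joint would pass 70% of its speed; a pose out of reach is approached as far as the arm can. A call with a gripper value outside its range is refused whole. The fingers move at their own pace and stop on an object; "grip_force" is the grip in N (left out, the last holds). Time passes only in rows, so rows that do not move let the fingers close. It gives the time, the measured TCP pose, the force, the opening and the grip force at its end, in the units of the state.
- sensors.observe(): the state, without advancing time (a new reading comes with each control period).
- get_image(name): name is "side" or "top" or "wrist"; returns the picture (480x640x3 uint8, red, green, blue); there is no depth.
- camera_model(name): a dict with "fx", "fy", "cx", "cy" (pixels), "view" (4x4, takes a point from world to camera coordinates). Camera axes: x right, y down, z forward; pixel columns grow to the right and rows downward; lengths in m; the calibration is good to about 2 mm. A picture is of the moment at which its call begins: read the wrist's pose just before it. camera_model takes no time and is no camera call; for the wrist camera it gives the pose at the moment of the call.
- ticket.finish_job(): hands the job in; it is judged then, once.
The state is a dict: "time_s": time; "joint_positions": joint angles; "qd": joint speeds; "tau": joint torques, N m; "ee_pos": TCP position; "eef_rot": TCP orientation; "force": force on the tool from outside, world axes, zero at the start; "wrist_torque": the same for the moment, N m; "opening": finger opening in m; "gripper_force": force on a finger pad.
Only numpy, scipy, OpenCV 4.12 (cv2) and the standard library are available. Lean on these libraries where they do the work, as an engineer would, in place of code of your own. Each camera call takes 0.05 s, during which the arm holds its last target. There are 200 camera calls.

## Working session

There is one attempt and no reset: what is moved stays moved. The work goes in short steps, Python scripts to look and compute and a tool call to move; the robot and the scene stay as the last step left them, time stands still between calls to the robot, and variables do not carry over. Pictures are saved under pics/ and viewed, at most 10 in all, crops included, and the job is handed in when it is done.

Besides the shell and the picture viewer there is one more tool, called after ">>>" as name(argument=value, ...) on one line, values as JSON. jog_arm: Moves the arm, as the interface text tells. Its arguments: {"type":"object","properties":{"moves":{"type":"array","items":{"type":"array"}},"grip_force":{"type":"number"}},"required":["moves"]}

```bash
ls; mkdir -p pics; cat > h.py <<'E'
import numpy as np, cv2
from station import sensors,get_image,camera_model,ticket
def save(n,f):
    im=get_image(n); cv2.imwrite(f,im[:,:,::-1]); return im
def px(n,p,m=None):
    m=m or camera_model(n); V=np.array(m['view']); c=V[:3,:3]@np.array(p)+V[:3,3]
    return m['fx']*c[0]/c[2]+m['cx'], m['fy']*c[1]/c[2]+m['cy']
def ray(n,u,v,z,m=None):
    m=m or camera_model(n); V=np.array(m['view']); R=V[:3,:3]; o=-R.T@V[:3,3]
    d=R.T@np.array([(u-m['cx'])/m['fx'],(v-m['cy'])/m['fy'],1]); return o+d*(z-o[2])/d[2]
E
python3 - <<'E'
from h import *
s=sensors.observe(); print(s['time_s'],s['ee_pos'],s['eef_rot'])
a=save('top','pics/top.png'); b=save('side','pics/side.png')
for n in('top','side'):
    V=np.array(camera_model(n)['view']); print(n,-V[:3,:3].T@V[:3,3],V[2,:3])
E
```

```text
pics
0.0 [ 0.25173027 -0.57164447  0.20003949] [-6.06112910e-04  9.78565214e-01  2.05936212e-01 -1.76100140e-04]
top [ 0.39686639 -0.16877243  1.42392246] [ 0.12425341  0.01167224 -0.99218186]
side [ 0.90767808 -1.49698884  1.13237329] [-0.20794895  0.76802438 -0.60571923]
```

View pics/top.png

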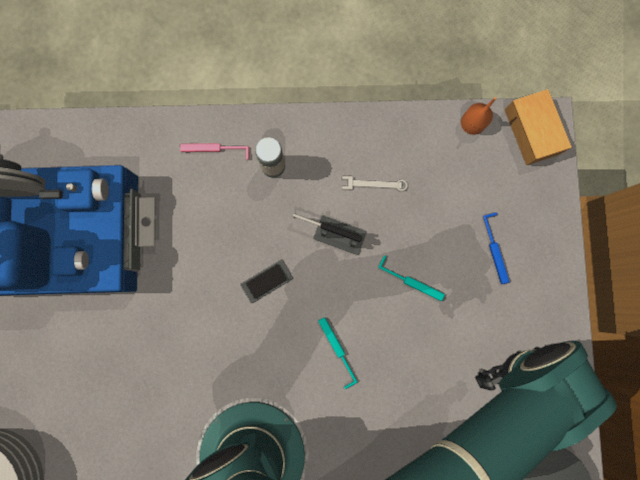

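View pics/side.png

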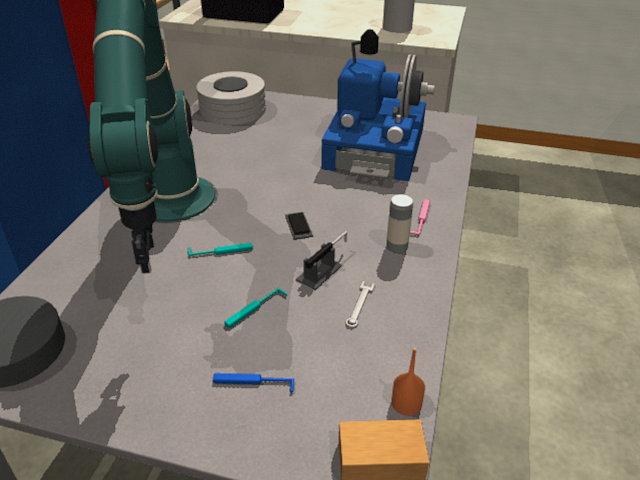

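Top view: the lathe is at left (front edge near column 136), with the pull plate at about (147,222) and a dark hole at about (146,222). Hook candidates are black on the rest (343,230), pink (215,148), blue (497,248), turquoise (412,278) and turquoise (338,352). Only the black one lies on the rest, so it is the one meant. I'll confirm in one enlarged crop.

```bash
python3 - <<'E'
import cv2,numpy as np
a=cv2.imread('pics/top.png');b=cv2.imread('pics/side.png')
r=lambda im,x,y,w,h,s:cv2.resize(im[y:y+h,x:x+w],None,fx=s,fy=s,interpolation=cv2.INTER_CUBIC)
A=r(a,285,200,100,75,4);B=r(a,100,150,80,150,4);B=B
C=r(b,280,220,80,75,4) if 0 else r(b,290,220,80,75,4)
o=np.zeros((600,800,3),np.uint8);o[:300,:400]=A;o[:600,400:720]=B;o[300:600,:320]=C
cv2.imwrite('pics/crop1.png',o)
E
```

```text
(no output)
```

View pics/crop1.png

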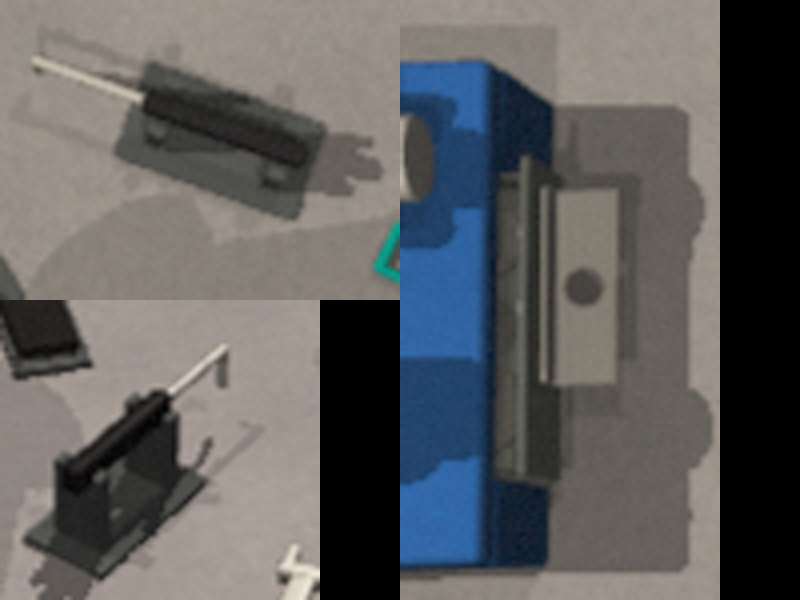

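The crop confirms it: a black handle with a steel shank, lying in the forks, tip at about (294.5,215.5). The plate's outer edge runs (154.2,197.5)–(153.2,246) and the hole is at (145.8,221.8).

```bash
python3 - <<'E'
from h import *
m=camera_model('top')
P={}
for k,u,v,z in [('h1',321.2,225,.077),('h2',361.2,238.2,.077),('tip',294.5,215.5,.07),('o1',154.2,197.5,.045),('o2',153.2,246,.045),('i1',139,196.8,.045),('hole',145.8,221.8,.045),('can',271,170,0),('canT',268,146,.17),('pad',266,281,.016),('lb1',138,292,.0),('lb2',138,176,0)]:
    P[k]=ray('top',u,v,z,m); print(k,P[k].round(4))
print('handle mid',(P['h1']+P['h2'])/2,'len',np.linalg.norm(P['h1']-P['h2']))
d=P['h1']-P['h2'];print('ang',np.degrees(np.arctan2(d[1],d[0])))
d=P['tip']-P['h2'];print('ang tip',np.degrees(np.arctan2(d[1],d[0])),np.linalg.norm(d))
d=P['o1']-P['o2'];print('platew',np.linalg.norm(d),np.degrees(np.arctan2(d[1],d[0])))
s=sensors.observe();from scipy.spatial.transform import Rotation as R
w,x,y,z=s['eef_rot'];print(R.from_quat([x,y,z,w]).as_matrix().round(3))
E
```

```text
h1 [ 0.5879 -0.1902  0.077 ]
h2 [ 0.5516 -0.2921  0.077 ]
tip [ 0.6152 -0.1214  0.07  ]
o1 [0.6753 0.2535 0.045 ]
o2 [0.5451 0.2537 0.045 ]
i1 [0.678  0.2943 0.045 ]
hole [0.6101 0.2747 0.045 ]
can [ 0.7552 -0.0558  0.    ]
canT [ 0.7727 -0.0625  0.17  ]
pad [ 0.4487 -0.0409  0.016 ]
lb1 [0.426  0.3064 0.    ]
lb2 [0.7459 0.3135 0.    ]
handle mid [ 0.56973446 -0.24114482  0.077     ] len 0.10823219489103518
ang 70.42972649265235
ang tip 69.58377888987359 0.18232757016002601
platew 0.13015548666498944 -0.11200544722411945
[[ 0.915  0.403 -0.001]
 [ 0.403 -0.915  0.001]
 [-0.    -0.001 -1.   ]]
```

```bash
cat >> h.py <<'E'
from scipy.spatial.transform import Rotation as Ro
def pose():
    s=sensors.observe(); w,x,y,z=s['eef_rot']; R=Ro.from_quat([x,y,z,w]).as_matrix()
    return np.array(s['ee_pos']),R,np.degrees(np.arctan2(R[1,0],R[0,0])),s
def plan(target,ang,n,nyaw=None,p0=None,a0=None):
    # print moves in tool axes to reach target (m) with tool x at ang (deg)
    p,R,a,s=pose()
    if p0 is not None: p=np.array(p0)
    if a0 is not None: a=a0
    nyaw=nyaw or n; step=(np.array(target)-p)*1000/n
    print('from',p.round(4),round(a,2))
    for i in range(n):
        t=np.radians(a); tx=step@[np.cos(t),np.sin(t),0]; ty=step@[np.sin(t),-np.cos(t),0]
        y=-(ang-a)/(nyaw-i) if i<nyaw else 0
        print([round(tx,1),round(ty,1),round(-step[2],1)],round(y,1)); a-=y
E
python3 - <<'E'
from h import *
plan([.570,-.241,.20],70,10,5)
E
```

```text
from [ 0.2517 -0.5717  0.2001] 23.76
[np.float64(42.5), np.float64(-17.4), np.float64(0.0)] -9.2
[np.float64(44.7), np.float64(-10.4), np.float64(0.0)] -9.2
[np.float64(45.8), np.float64(-3.1), np.float64(0.0)] -9.2
[np.float64(45.7), np.float64(4.3), np.float64(0.0)] -9.2
[np.float64(44.4), np.float64(11.6), np.float64(0.0)] -9.2
[np.float64(42.0), np.float64(18.6), np.float64(0.0)] 0
[np.float64(42.0), np.float64(18.6), np.float64(0.0)] 0
[np.float64(42.0), np.float64(18.6), np.float64(0.0)] 0
[np.float64(42.0), np.float64(18.6), np.float64(0.0)] 0
[np.float64(42.0), np.float64(18.6), np.float64(0.0)] 0
```

>>> jog_arm(moves=[[85,[42.5,-17.4,0],-9.2],[85,[44.7,-10.4,0],-9.2],[85,[45.8,-3.1,0],-9.2],[85,[45.7,4.3,0],-9.2],[85,[44.4,11.6,0],-9.2]])

```text
time_s: 0.72
ee_pos: [0.412, -0.4056, 0.2005]
eef_rot: [-0.0, 0.819, 0.574, -0.0]
force: [-0.5, -1.0, 0.1]
opening: 0.0847
gripper_force: 0.0
```

>>> jog_arm(moves=[[60,[42,18.6,0],0],[60,[42,18.6,0],0],[60,[42,18.6,0],0],[60,[42,18.6,0],0],[60,[42,18.6,0],0]])

```text
time_s: 1.35
ee_pos: [0.5719, -0.2408, 0.2004]
eef_rot: [-0.0, 0.82, 0.572, -0.0]
force: [1.5, -0.4, -0.4]
opening: 0.0601
gripper_force: 0.0
```

>>> jog_arm(moves=[[60,[0,0,0],0],[60,[0,0,0],0]])

```text
time_s: 1.6
ee_pos: [0.5707, -0.2423, 0.2003]
eef_rot: [-0.0, 0.82, 0.572, -0.0]
force: [-1.0, -0.3, 0.4]
opening: 0.0599
gripper_force: 0.0
```

```bash
python3 - <<'E'
from h import *
p,R,a,s=pose();print(p,a,s['time_s'],s['force'],s['opening'])
m=camera_model('wrist');V=np.array(m['view']);print(-V[:3,:3].T@V[:3,3],V[2,:3])
save('wrist','pics/w1.png')
E
```

```text
[ 0.57073734 -0.24230218  0.20026945] 69.75596619105445 1.6 [-0.96067921 -0.27092267  0.38908346] 0.059861006937894486
[ 0.59441369 -0.18094343  0.37329485] [-0.09029854 -0.24421463 -0.96550784]
```

View pics/w1.png

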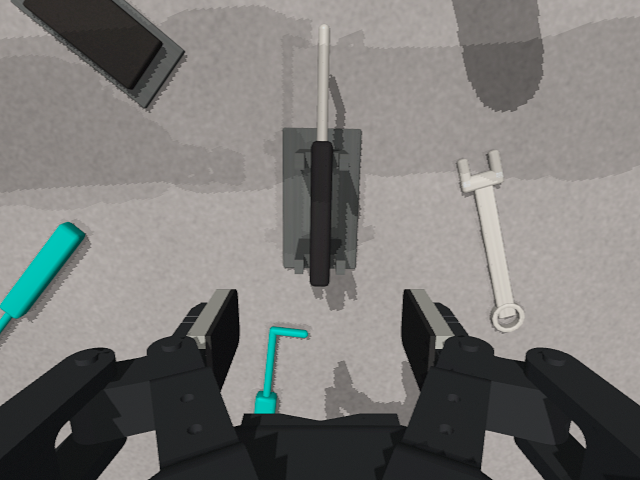

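Wrist view: the handle spans (322,142) to (319,284), with the shank's end at (324,28), centred between the fingers and aligned with them.

```bash
python3 - <<'E'
from h import *
a=ray('wrist',322,142,.077);b=ray('wrist',319.5,284,.077);t=ray('wrist',324,27,.068)
print(a,b,t,(a+b)/2,np.linalg.norm(a-b))
for d in(a-b,t-b):print(np.degrees(np.arctan2(d[1],d[0])),np.linalg.norm(d))
plan([*((a+b)/2)[:2],.055],70,4)
E
```

```text
[ 0.59209607 -0.19104076  0.077     ] [ 0.55311844 -0.29162202  0.077     ] [ 0.61966993 -0.1199659   0.068     ] [ 0.57260726 -0.24133139  0.077     ] 0.10786957293826441
68.8174668188389 0.10786957293826441
68.80856718556205 0.1843255892097462
from [ 0.5705 -0.2428  0.2004] 69.7
[np.float64(0.5), np.float64(0.4), np.float64(36.3)] -0.1
[np.float64(0.5), np.float64(0.4), np.float64(36.3)] -0.1
[np.float64(0.5), np.float64(0.4), np.float64(36.3)] -0.1
[np.float64(0.5), np.float64(0.4), np.float64(36.3)] -0.1
```

>>> jog_arm(moves=[[60,[0,1,40],0.7],[60,[0,0,40],0],[60,[0,0,40],0],[60,[0,0,25],0],[60,[0,0,0],0]], grip_force=60)

```text
time_s: 2.28
ee_pos: [0.5704, -0.243, 0.0542]
eef_rot: [-0.001, 0.824, 0.566, -0.001]
force: [-0.3, -0.7, 0.3]
opening: 0.0598
gripper_force: 0.0
```

>>> jog_arm(moves=[[10,[0,0,0],0],[10,[0,0,0],0],[10,[0,0,0],0],[10,[0,0,0],0]], grip_force=60)

```text
time_s: 2.78
ee_pos: [0.5722, -0.2424, 0.0561]
eef_rot: [0.0, 0.824, 0.567, 0.0]
force: [-0.1, -0.3, 0.7]
opening: 0.0101
gripper_force: 0.0
```

```bash
python3 - <<'E'
from h import *
a=save('wrist','pics/x.png');b=get_image('side')[:,:,::-1];t=get_image('top')[:,:,::-1]
o=np.zeros((600,800,3),np.uint8);o[:360,:480]=cv2.resize(a[:,:,::-1],(480,360))
o[:280,480:800]=cv2.resize(b[220:300,275:366],(320,280))
o[280:600,480:800]=cv2.resize(t[190:270,290:370],(320,320))
cv2.imwrite('pics/w2.png',o)
E
```

```text
(no output)
```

View pics/w2.png

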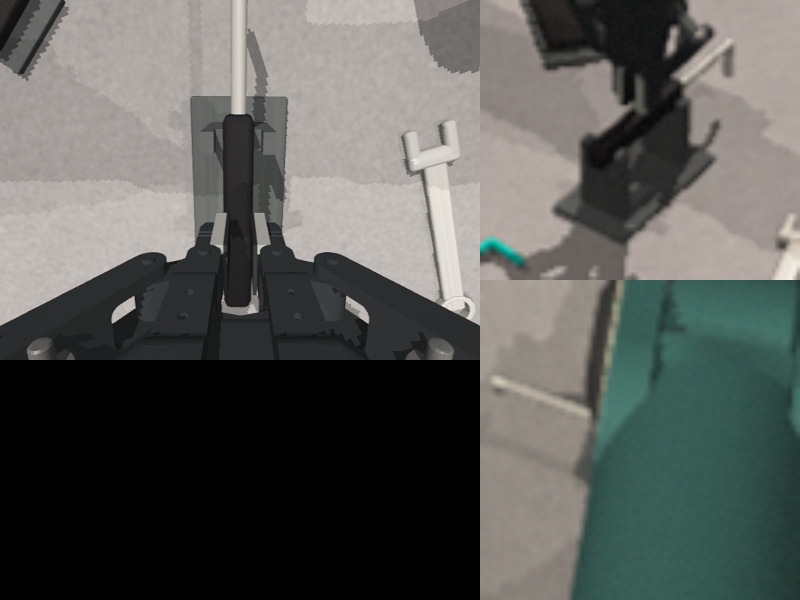

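The pads stand close beside the handle (224–252 in the left panel) but haven't closed on it, so I'll close further.

>>> jog_arm(moves=[[0,[0,0,0],0],[0,[0,0,0],0],[0,[0,0,0],0]], grip_force=60)

```text
time_s: 3.3
ee_pos: [0.5721, -0.2423, 0.0556]
eef_rot: [-0.0, 0.824, 0.567, -0.0]
force: [-0.4, -0.2, -0.8]
opening: -0.0004
gripper_force: 0.0
```

```bash
python3 - <<'E'
from h import *
a=get_image('wrist')[:,:,::-1];b=get_image('side')[:,:,::-1]
o=np.zeros((480,800,3),np.uint8);o[:,:400]=a[:,120:520]
o[:400,400:800]=cv2.resize(b[220:300,280:360],(400,400),interpolation=cv2.INTER_CUBIC)
cv2.imwrite('pics/w3.png',o)
p,R,_,s=pose()
print(p)
for d in (.008,0,-.011): print(d,px('wrist',p+R[:,2]*d),px('side',p+R[:,2]*d))
E
```

```text
[ 0.57208808 -0.24230471  0.055626  ]
0.008 (np.float64(317.92873459821584), np.float64(272.06908038838384)) (np.float64(319.2162307165853), np.float64(260.0345436095171))
0 (np.float64(317.8490464840519), np.float64(278.1094963816985)) (np.float64(319.2276728313209), np.float64(257.8416237751554))
-0.011 (np.float64(317.7278947154526), np.float64(287.29288700833183)) (np.float64(319.2435136003033), np.float64(254.8056870365635))
```

View pics/w3.png

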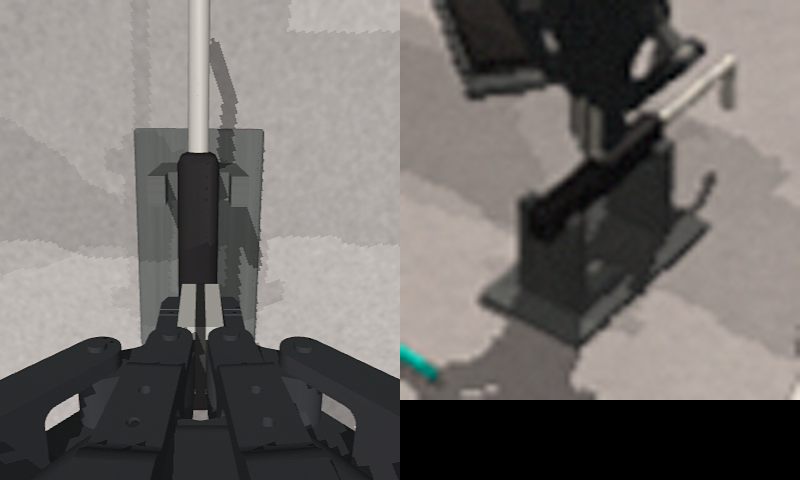

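View w3: the pads are shut just above the handle. Their tips are near side pixel (318,251), where (319,260) was expected, so they stand about 33 mm higher than nominal. I'll reopen and go about 30 mm lower, watching the force.

>>> jog_arm(moves=[[60,[0,0,-5],0],[60,[0,0,0],0],[60,[0,0,0],0],[60,[0,0,10],0],[60,[0,0,8],0]])

```text
time_s: 4.03
ee_pos: [0.5718, -0.2422, 0.0416]
eef_rot: [-0.0, 0.824, 0.567, -0.0]
force: [-0.1, 0.3, -0.5]
opening: 0.0604
gripper_force: 0.0
```

>>> jog_arm(moves=[[60,[0,0,6],0],[60,[0,0,5],0],[60,[0,0,5],0],[60,[0,0,0],0]])

```text
time_s: 4.53
ee_pos: [0.5719, -0.2423, 0.0263]
eef_rot: [-0.0, 0.824, 0.567, -0.0]
force: [-0.5, -0.3, -0.8]
opening: 0.0598
gripper_force: 0.0
```

>>> jog_arm(moves=[[5,[0,0,0],0],[5,[0,0,0],0],[5,[0,0,0],0],[5,[0,0,0],0],[5,[0,0,0],0]], grip_force=60)

```text
time_s: 5.15
ee_pos: [0.5723, -0.2424, 0.027]
eef_rot: [0.0, 0.824, 0.567, 0.0]
force: [-1.6, 0.5, 6.4]
opening: 0.0146
gripper_force: 59.0
```

>>> jog_arm(moves=[[5,[0,0,-20],0],[5,[0,0,-20],0],[5,[0,0,-20],0],[5,[0,0,0],0],[5,[0,0,0],0]])

```text
time_s: 5.78
ee_pos: [0.5718, -0.2424, 0.0865]
eef_rot: [-0.0, 0.824, 0.567, -0.0]
force: [-0.2, -0.1, -1.4]
opening: 0.0146
gripper_force: 58.7
```

```bash
python3 - <<'E'
from h import *
p,R,a,s=pose();print(p,a,s['time_s'],s['force'],s['opening'],s['gripper_force'])
im=get_image('top');m=camera_model('top')
d=R[:,0]
e=px('top',[*(p+d*.131)[:2],.13]);print('exp end',e)
hsv=cv2.cvtColor(im,cv2.COLOR_RGB2HSV);u,v=map(int,e)
g=im.min(2).astype(int);sub=g[v-10:v+11,u-10:u+25];print(sub)
E
```

```text
[ 0.57182713 -0.24235591  0.08650439] 69.06159573255395 5.775 [-0.19865287 -0.09091737 -1.44137913] 0.014610695303524714 58.706615567207336
exp end (np.float64(293.02454461509814), np.float64(210.30703255714147))
[[144 147 146 145 141 144 146 146 147 143 132 128 129 136 139 141 136 132
  129 129 130 135 131 130 131 132 134 133 128 132 136 134 133 134 120]
 [146 148 148 144 143 143 144 145 148 143 132 126 132 137 145 144 145 140
  142 134 130 131 131 129 132 129 130 135 134 132 130 134 134 134 110]
 [147 147 145 146 144 142 146 144 142 143 133 122 126 140 146 148 145 145
  148 145 142 138 130 134 132 130 131 130 132 131 131 130 128 133  99]
 [148 147 144 147 146 144 142 144 142 144 134 126 126 136 145 146 145 141
  149 146 149 146 143 134 132 131 131 130 130 131 130 131 130 132  96]
 [146 142 144 148 146 145 141 142 144 147 141 138 140 143 145 145 144 146
  145 147 149 147 143 135 129 130 132 132 131 131 131 136 137 137  99]
 [144 145 144 145 145 143 143 142 142 144 147 149 146 148 148 146 144 143
  146 145 144 149 137 130 128 131 132 133 130 130 133 133 135 128  91]
 [145 145 146 143
[... 1458 characters left out ...]
 142 131 127 128 129 131 128 128 132 132 127 124
  132 137 141 162 177 166 159 163 154 145 146 128 117 123 127  91  42]
 [149 144 145 146 148 150 138 129 127 130 130 128 130 129 129 134 130 133
  132 127 126 138 141 131 138 153 159 160 165 155 142 134 118  88  50]
 [147 146 148 147 148 144 135 131 129 133 132 128 128 128 131 131 133 128
  128 130 131 131 127 123 126 129 130 144 155 160 161 160 149 115  63]
 [148 148 142 148 143 135 133 133 132 132 134 130 130 130 128 132 130 130
  129 131 130 132 132 129 130 128 124 115 125 134 144 155 162 139  91]
 [148 147 148 148 138 131 134 130 132 134 134 131 131 131 130 130 130 129
  133 132 132 132 129 128 130 130 130 123 120 126 122 119 130 140 100]]
```

```bash
python3 - <<'E'
from h import *
plan([.610,.147,.09],90,10)
E
```

```text
from [ 0.5717 -0.2423  0.0862] 69.06
[np.float64(37.7), np.float64(-10.3), np.float64(-0.4)] -2.1
[np.float64(38.1), np.float64(-8.9), np.float64(-0.4)] -2.1
[np.float64(38.4), np.float64(-7.6), np.float64(-0.4)] -2.1
[np.float64(38.6), np.float64(-6.1), np.float64(-0.4)] -2.1
[np.float64(38.8), np.float64(-4.7), np.float64(-0.4)] -2.1
[np.float64(39.0), np.float64(-3.3), np.float64(-0.4)] -2.1
[np.float64(39.1), np.float64(-1.9), np.float64(-0.4)] -2.1
[np.float64(39.1), np.float64(-0.5), np.float64(-0.4)] -2.1
[np.float64(39.1), np.float64(1.0), np.float64(-0.4)] -2.1
[np.float64(39.0), np.float64(2.4), np.float64(-0.4)] -2.1
```

>>> jog_arm(moves=[[5,[37.7,-10.3,0],-2.1],[5,[38.1,-8.9,0],-2.1],[5,[38.4,-7.6,0],-2.1],[5,[38.6,-6.1,0],-2.1],[5,[38.8,-4.7,0],-2.1]])

```text
time_s: 6.45
ee_pos: [0.5909, -0.0464, 0.086]
eef_rot: [-0.001, 0.768, 0.64, -0.0]
force: [0.1, 0.9, -1.5]
opening: 0.0143
gripper_force: 58.7
```

>>> jog_arm(moves=[[5,[39,-3.3,0],-2.1],[5,[39.1,-1.9,0],-2.1],[5,[39.1,-0.5,0],-2.1],[5,[39.1,1,0],-2.1],[5,[39,2.4,0],-2.1]])

```text
time_s: 7.08
ee_pos: [0.6098, 0.1481, 0.0859]
eef_rot: [-0.0, 0.706, 0.708, -0.001]
force: [0.6, -0.9, -2.1]
opening: 0.0148
gripper_force: 58.7
```

>>> jog_arm(moves=[[5,[0,0,0],0],[5,[0,0,0],0],[5,[0,0,0],0]])

```text
time_s: 7.45
ee_pos: [0.6102, 0.1457, 0.0863]
eef_rot: [-0.0, 0.707, 0.707, -0.0]
force: [0.5, -0.6, -2.4]
opening: 0.0147
gripper_force: 58.7
```

```bash
python3 - <<'E'
from h import *
p,R,a,s=pose();print(p,a,s['time_s'],s['force'],s['opening'])
b=get_image('side')[:,:,::-1];t=get_image('top')[:,:,::-1]
d=R[:,0]
print('tip exp',px('top',[*(p+d*.128)[:2],.09]),px('side',[*(p+d*.128)[:2],.09]))
print('hole side',px('side',[.6101,.2747,.045]))
o=np.zeros((400,800,3),np.uint8)
o[:,:400]=cv2.resize(t[170:270,100:200],(400,400),interpolation=cv2.INTER_CUBIC)
o[:,400:]=cv2.resize(b[110:210,310:410],(400,400),interpolation=cv2.INTER_CUBIC)
cv2.imwrite('pics/c4.png',o)
E
```

```text
[0.61020898 0.14566722 0.08634601] 89.9777492979821 7.45 [ 0.54706999 -0.56916042 -2.44386502] 0.014695116197498751
tip exp (np.float64(140.63711348538155), np.float64(219.17366437036273)) (np.float64(369.5938050851053), np.float64(158.9144711329785))
hole side (np.float64(368.896647334819), np.float64(170.07802249400524))
```

View pics/c4.png

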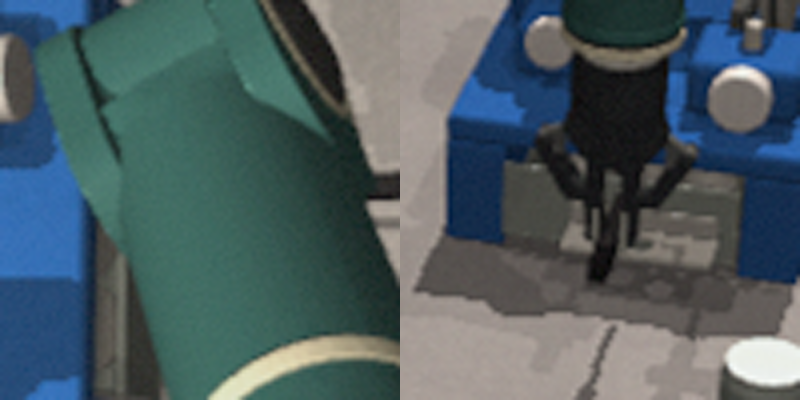

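Panel 1 (top): the arm hides the plate. Panel 2 (side): the gripper is in front of the plate, with the handle end at about (600,270). I'll check the wrist's clearance to the lathe numerically before going down.

```bash
python3 - <<'E'
from h import *
for z in(.25,.3,.35,.4,.45): print(z,ray('top',110,180,z)[:2].round(3))
for z in(.12,.16,.2,.25): print('knob',z,ray('top',108.5,188,z)[:2].round(3))
E
```

```text
0.25 [0.677 0.293]
0.3 [0.665 0.273]
0.35 [0.653 0.254]
0.4 [0.641 0.234]
0.45 [0.629 0.214]
knob 0.12 [0.687 0.347]
knob 0.16 [0.678 0.331]
knob 0.2 [0.669 0.316]
knob 0.25 [0.658 0.296]
```

>>> jog_arm(moves=[[5,[1,0,15],0],[5,[0,0,12],0],[5,[0,0,8],0],[5,[0,0,0],0]])

```text
time_s: 8.05
ee_pos: [0.6097, 0.1478, 0.0508]
eef_rot: [-0.0, 0.707, 0.708, -0.001]
force: [0.4, 0.1, -1.2]
opening: 0.0148
gripper_force: 58.8
```

>>> jog_arm(moves=[[5,[0,0,5],0],[5,[0,0,5],0],[5,[0,0,4],0],[5,[0,0,0],0]])

```text
time_s: 8.55
ee_pos: [0.61, 0.1479, 0.0374]
eef_rot: [-0.0, 0.707, 0.708, -0.0]
force: [0.4, -0.0, -2.8]
opening: 0.015
gripper_force: 58.8
```

No contact force with the tip below the plate's top, so it is in the hole. I'll go on down.

>>> jog_arm(moves=[[5,[0,0,5],0],[5,[0,0,5],0],[5,[0,0,5],0],[5,[0,0,0],0],[5,[0,0,0],0]])

```text
time_s: 9.18
ee_pos: [0.6103, 0.148, 0.0227]
eef_rot: [-0.0, 0.707, 0.708, 0.0]
force: [0.6, 0.0, -1.1]
opening: 0.0146
gripper_force: 58.8
```

>>> jog_arm(moves=[[5,[-8,0,0],0],[5,[-8,0,0],0],[5,[-8,0,0],0],[5,[0,0,0],0]])

```text
time_s: 9.68
ee_pos: [0.6103, 0.1227, 0.0227]
eef_rot: [0.0, 0.707, 0.707, -0.0]
force: [0.2, 0.1, -1.1]
opening: 0.0146
gripper_force: 58.7
```

>>> jog_arm(moves=[[5,[-8,0,0],0],[5,[-8,0,0],0],[5,[-8,0,0],0]])

```text
time_s: 10.05
ee_pos: [0.6103, 0.0997, 0.0227]
eef_rot: [-0.0, 0.707, 0.708, 0.0]
force: [1.5, 5.5, -2.4]
opening: 0.0145
gripper_force: 58.6
```

```bash
python3 - <<'E'
from h import *
p,R,a,s=pose();print(p,s['time_s'],s['force'])
b=get_image('side')[:,:,::-1];w=get_image('wrist')[:,:,::-1]
o=np.zeros((480,800,3),np.uint8)
o[:400,:400]=cv2.resize(b[125:205,310:390],(400,400),interpolation=cv2.INTER_CUBIC)
o[:,400:]=w[:,120:520]
cv2.imwrite('pics/c5.png',o)
E
```

```text
[0.61029898 0.0997367  0.02270679] 10.05 [ 1.50632392  5.48259227 -2.4358938 ]
```

View pics/c5.png

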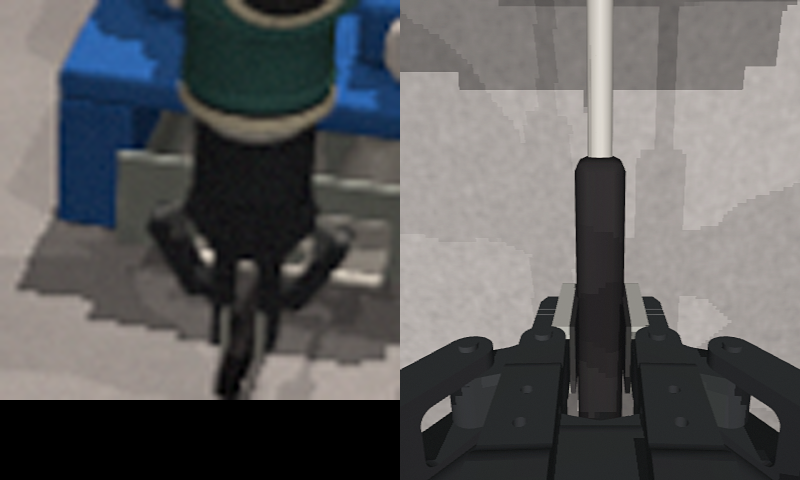

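The panel shows the tray's front standing clear of the base and the pull force is 5.5 N, so the tray is coming. I'll carry on.

>>> jog_arm(moves=[[5,[-12,0,0],0],[5,[-12,0,0],0],[5,[-12,0,0],0],[5,[-12,0,0],0],[5,[-10,0,0],0]])

```text
time_s: 10.78
ee_pos: [0.6105, 0.0416, 0.0227]
eef_rot: [-0.0, 0.707, 0.708, 0.0]
force: [2.9, 4.4, -3.7]
opening: 0.015
gripper_force: 58.6
```

>>> jog_arm(moves=[[5,[-5,0,0],0],[5,[-5,0,0],0],[5,[-4,0,0],0]])

```text
time_s: 11.15
ee_pos: [0.6105, 0.0279, 0.0227]
eef_rot: [-0.0, 0.707, 0.708, 0.0]
force: [2.1, 4.0, -3.0]
opening: 0.0147
gripper_force: 58.7
```

>>> jog_arm(moves=[[5,[-3,0,0],0],[5,[-3,0,0],0],[5,[-2,0,0],0]])

```text
time_s: 11.52
ee_pos: [0.6104, 0.022, 0.0227]
eef_rot: [-0.001, 0.706, 0.708, 0.001]
force: [1.8, 19.3, -6.1]
opening: 0.0149
gripper_force: 58.6
```

The force rose to 19 N at the stop. Now I'll relax to the hole's middle and lift out.

>>> jog_arm(moves=[[5,[0,0,0],0],[5,[6,0,0],0],[5,[5,0,0],0],[5,[0,0,0],0]])

```text
time_s: 12.02
ee_pos: [0.6102, 0.031, 0.0226]
eef_rot: [-0.0, 0.707, 0.708, -0.0]
force: [0.3, 0.5, -1.7]
opening: 0.0148
gripper_force: 59.1
```

>>> jog_arm(moves=[[5,[0,0,-8],0],[5,[0,0,-8],0],[5,[0,0,-10],0],[5,[0,0,-20],0],[5,[0,0,-20],0]])

```text
time_s: 12.65
ee_pos: [0.6106, 0.031, 0.0905]
eef_rot: [0.0, 0.707, 0.708, 0.0]
force: [-0.2, 0.5, -1.2]
opening: 0.0147
gripper_force: 59.1
```

```bash
python3 - <<'E'
from h import *
p,R,a,s=pose();print(s['time_s'],s['force'])
plan([.5719,-.2424,.0875],69.1,10)
E
```

```text
12.65 [-0.15945832  0.52995935 -1.23012677]
from [0.6106 0.031  0.0905] 90.07
[np.float64(-27.3), np.float64(-3.9), np.float64(0.3)] 2.1
[np.float64(-27.5), np.float64(-2.9), np.float64(0.3)] 2.1
[np.float64(-27.5), np.float64(-1.9), np.float64(0.3)] 2.1
[np.float64(-27.6), np.float64(-0.9), np.float64(0.3)] 2.1
[np.float64(-27.6), np.float64(0.1), np.float64(0.3)] 2.1
[np.float64(-27.6), np.float64(1.1), np.float64(0.3)] 2.1
[np.float64(-27.5), np.float64(2.1), np.float64(0.3)] 2.1
[np.float64(-27.4), np.float64(3.2), np.float64(0.3)] 2.1
[np.float64(-27.3), np.float64(4.2), np.float64(0.3)] 2.1
[np.float64(-27.1), np.float64(5.2), np.float64(0.3)] 2.1
```

>>> jog_arm(moves=[[5,[-27.3,-3.9,0],2.1],[5,[-27.5,-2.9,0],2.1],[5,[-27.5,-1.9,0],2.1],[5,[-27.6,-0.9,0],2.1],[5,[-27.6,0.1,0],2.1]])

```text
time_s: 13.28
ee_pos: [0.5908, -0.1074, 0.0889]
eef_rot: [0.0, 0.769, 0.639, 0.0]
force: [1.2, -0.4, -1.6]
opening: 0.0144
gripper_force: 59.1
```

>>> jog_arm(moves=[[5,[-27.6,1.1,0],2.1],[5,[-27.5,2.1,0],2.1],[5,[-27.4,3.2,0],2.1],[5,[-27.3,4.2,0],2.1],[5,[-27.1,5.2,0],2.1]])

```text
time_s: 13.9
ee_pos: [0.5714, -0.2442, 0.0886]
eef_rot: [-0.0, 0.824, 0.566, -0.0]
force: [0.2, 0.7, -1.8]
opening: 0.0149
gripper_force: 59.1
```

>>> jog_arm(moves=[[5,[0,0,0],0],[5,[0,0,0],0],[5,[0,0,0],0]])

```text
time_s: 14.28
ee_pos: [0.5719, -0.2416, 0.0887]
eef_rot: [-0.0, 0.823, 0.567, 0.0]
force: [-0.8, 0.0, -2.6]
opening: 0.0148
gripper_force: 59.1
```

```bash
python3 - <<'E'
from h import *
p,R,a,s=pose();print(p,a,s['time_s'],s['force'])
plan([.5722,-.2424,.027],69.1,1)
w=save('wrist','pics/w6.png')
# tray: plate outer edge & hole in top
t=save('top','pics/t6.png');g=t[222].min(1);print(g[150:250])
E
```

```text
[ 0.57188743 -0.24163028  0.08867251] 69.12879930044879 14.275 [-0.80578287  0.00740223 -2.63224086]
from [ 0.5719 -0.2416  0.0887] 69.13
[np.float64(-0.6), np.float64(0.6), np.float64(61.7)] 0.0
[ 99  98 101 100 101 100  98  94  91  84  85  82  88  98 100 114 127 131
 132 143 148 145 128 143 141  88  47  53 107  95  51 104 126 104  75  70
  71  71  70  71  72  70  89 161 187 186 135  75  83  79  90  99  99  98
  99  97  99 102 101 103 101 101  99 132 150 150 148 148 147 148 151 151
 153 149 150 151 150 146 147 146 149 147 149 147 142 145 148 146 146 146
 148 147 143 143 145 147 146 147 143 141]
```

View pics/w6.png

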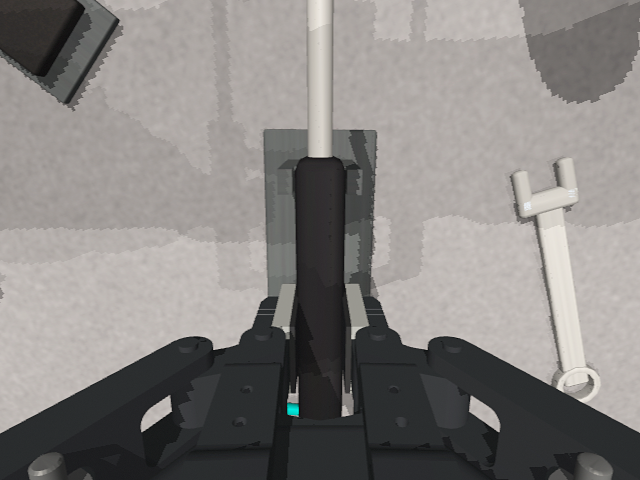

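The handle (column 321) sits over the rest (264–376, centre 320) and lines up with it. I'll lower it.

>>> jog_arm(moves=[[5,[-0.6,0.6,16],0],[5,[0,0,16],0],[5,[0,0,12],0],[5,[0,0,8],0],[5,[0,0,4],0]])

```text
time_s: 15.0
ee_pos: [0.5719, -0.2431, 0.0321]
eef_rot: [-0.0, 0.824, 0.567, -0.0]
force: [-0.1, 0.3, -1.9]
opening: 0.015
gripper_force: 59.1
```

>>> jog_arm(moves=[[5,[0,0,3],0],[5,[0,0,2],0],[5,[0,0,0],0]])

```text
time_s: 15.38
ee_pos: [0.5721, -0.2432, 0.0278]
eef_rot: [0.0, 0.824, 0.567, 0.0]
force: [0.8, 1.1, -2.1]
opening: 0.0151
gripper_force: 59.1
```

>>> jog_arm(moves=[[5,[0,0,1],0],[5,[0,0,0],0]])

```text
time_s: 15.62
ee_pos: [0.5721, -0.2432, 0.027]
eef_rot: [0.0, 0.824, 0.567, 0.0]
force: [-1.5, 0.4, 4.2]
opening: 0.0147
gripper_force: 59.8
```

>>> jog_arm(moves=[[50,[0,0,0],0],[50,[0,0,0],0],[50,[0,0,0],0],[50,[0,0,-5],0],[50,[0,0,-10],0]])

```text
time_s: 16.25
ee_pos: [0.5719, -0.2431, 0.042]
eef_rot: [-0.0, 0.824, 0.567, -0.0]
force: [-0.0, 0.3, 0.1]
opening: 0.0501
gripper_force: 0.0
```

>>> jog_arm(moves=[[50,[0,0,-30],0],[50,[0,0,-40],0],[50,[0,0,-40],0],[50,[-40,0,-20],0],[50,[-50,0,0],0]])

```text
time_s: 16.88
ee_pos: [0.5408, -0.3277, 0.1747]
eef_rot: [0.002, 0.823, 0.568, 0.001]
force: [0.6, -1.1, -1.2]
opening: 0.0502
gripper_force: 0.0
```

>>> jog_arm(moves=[[50,[-60,0,0],0],[50,[-60,0,0],0],[50,[0,0,0],0],[50,[0,0,0],0]])

```text
time_s: 17.38
ee_pos: [0.4972, -0.4388, 0.1721]
eef_rot: [-0.0, 0.824, 0.567, 0.0]
force: [-0.1, 0.5, 0.1]
opening: 0.0499
gripper_force: 0.0
```

```bash
python3 - <<'E'
from h import *
p,R,a,s=pose();print(p,s['time_s'],s['force'])
t=get_image('top')[:,:,::-1];b=get_image('side')[:,:,::-1]
o=np.zeros((600,800,3),np.uint8)
r=lambda i,s:cv2.resize(i,s,interpolation=cv2.INTER_CUBIC)
o[:300,:400]=r(t[200:275,285:385],(400,300));o[300:,:400]=r(t[170:275,90:230],(400,300))
o[:375,400:]=r(b[220:295,290:370],(400,375))
cv2.imwrite('pics/c7.png',o)
E
```

```text
[ 0.49721808 -0.43881009  0.17212117] 17.375 [-0.12887585  0.47740331  0.14876592]
```

View pics/c7.png

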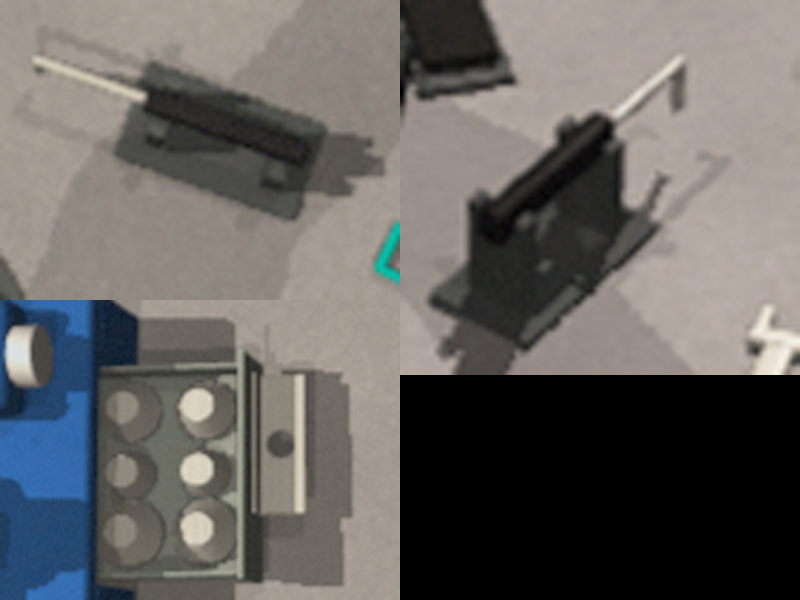

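The hook lies in both forks as it did at the start: its tip end is at the same crop pixel (38,62). The tray is out, with the hole at top pixel (188,220). I'll check the travel, then hand in.

```bash
python3 - <<'E'
from h import *
d=.2747-ray('top',188,220,.045)[1];print('travel',d)
if d>.107: print(ticket.finish_job())
E
```

```text
travel 0.11237867769781473
the job is handed in; nothing more can be done
None
```

I drew the tray out to its stop with the hook, about 112 mm of travel measured by camera. The hook is back on its rest in both forks, and I handed the job in at about 17 s; no verdict came back.

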